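# Tug-test the model carrier, then turn it over in the turnover jig

## Task

The underside of the little log-cabin model has to be worked on, so turn its carrier upside down in the turnover jig; the carrier has only been laid in. While the toggle clamp still holds the frame level, press the carrier down by its pull until the spring catch snaps over its edge, and give it a firm upward tug to confirm that the catch holds. Then throw the red clamp handle right back, swing the frame half a turn over (the red bar is its handle) without slamming it, and leave it upside down against its stop with the carrier still latched in it; leave the glue, hammer, level and tin alone.

Things in the scene. Friction and masses are not known exactly. Their poses are not given: they have to be found in the camera images.
- jig: Turnover jig, fixed to the bench: plywood base 210 x 280 x 12 mm, two wooden cheeks 118 mm high, a 102 mm high clamp post on its +y side. Origin on the bench top under the middle of the turning axis. x points away from the side where the red turning bar starts, y along the turning axis towards the clamp post, z up. The clamp works in the plane x = -54 mm.
- axle (a point): Middle of the turning axis, 100 mm above the bench, 0 on the jig's x and y. Turns with the frame.
- frame (a joint): Angle of the wooden frame about the axle, rad: 0 = level, right way up, red bar on the jig's -x side; grows as the bar swings up and over to the +x side; 3.14 = upside down against its stop. The pivot is stiff (about 0.25 N m) and stays where it is left. Frame 156 mm (x) by 128 mm (y), rails 24 mm thick about the axis, open in the middle.
- roll_grip (a point): Middle of the red turning bar, a round grip 14 mm thick and 96 mm long, parallel to the axle, 124 mm from it, with 39 mm of free space between it and the frame's edge. It can be pinched from above along the jig's x and turns inside the fingers.
- nest (a point): Where the carrier's origin lies when fully seated in the frame; turns with the frame (x, y, z axes as the jig's while the frame is level).
- carrier: Loose carrier, 0.4 to 0.6 kg: aluminium sole, plywood board (top at z 12 mm) and a log-cabin model on the +x half (ridge at z 66 mm). Origin on its underside; x from -64 mm (latched edge, towards the red bar) to +72 mm (tongue under the frame's fixed lip), y +-50 mm, z up. 2 mm of play each way. Starts unlatched: tongue under the lip, -x edge resting about 12 mm high on the catch.
- pull_grip (a point): Middle of the carrier's steel pull: a round bar 10 mm thick, 68 mm long along y, 46 mm from the carrier's origin towards -x and 54 mm above its underside (42 mm above the board), on two posts at its ends. Pinch it from above along x: 40 mm of free space to the cabin's eaves; on the -x side the catch's red thumb tab ends 27 mm below the bar's middle.
- latch_edge (a point): Middle of the carrier's latched (-x) edge, 2 mm above its underside, so its z in the nest frame is 2 mm when seated. The latched edge can be lifted about 2.4 mm before the catch takes the pull.
- catch: Spring catch at the carrier's -x edge, steel nose with a sloped top and red thumb tab. Its x in the nest frame: 0 = sprung out, to -11 mm = pushed back (0 also when the carrier lies on top of it). Pressing the pull down with 6 to 15 N pushes it back until it snaps over the edge. Latched, it holds over 25 N; unlatched, the carrier comes up under 6 N. A firm tug is 10 to 15 N, held half a second.
- clamp (a joint): Angle of the toggle clamp's handle, rad: 0 = closed, handle upright, rubber-tipped arm pressing on the frame's side rail; grows as the handle is thrown outward (jig's +y) through dead centre at about 0.10 to fully open and level at 1.55, arm swung up clear of the frame, its tip 205 mm above the bench. Takes 3 to 5 N at the grip; stays where it is left.
- clamp_pivot (a point): Pin about which the clamp handle turns (axis parallel to the jig's x), 152 mm above the bench.
- clamp_grip (a point): Point in the red handle grip (18 mm thick, round, 72 mm long), 95 mm from the pivot and 22 mm short of the handle's end. It can be pinched along the jig's x from above and turns inside the fingers.
- level: Yellow spirit level 220 x 22 x 50 mm standing on its long edge beyond the jig; origin at the middle of its underside. Leave alone.
- glue: White glue bottle, 54 mm thick, 150 mm high, orange cap; origin at the middle of its underside. Leave alone.
- hammer: Hammer with a wooden handle, 260 mm long, lying; origin under its middle. Leave alone.
- tin: Green paint tin, 80 mm thick, 75 mm high; origin at the middle of its underside. Leave alone.

How it is judged:
On the way, in this order (a step that is already met when the one before it is completed fails the run):
1. with the clamp still closed, the carrier is tugged upward by the fingers against its catch, and holds (z of latch_edge in the frame of nest between 0.0032 and 0.0065 m and contact force between carrier and catch above 4 N and contact force between the fingers and carrier above 4 N and value of joint clamp below 0.09 rad and value of joint frame below 0.06 rad), for 0.3 s.
2. the clamp handle is thrown back over centre and the arm is clear of the frame (value of joint clamp above 1.15 rad), for 0.2 s.
3. the frame is turned upside down (value of joint frame above 3 rad), for 0.2 s.
At the end, for the whole second after the job is handed in: The frame lies upside down within 0.08 rad of its stop, the clamp handle is thrown back past 1.15 rad, and the carrier hangs upside down in the frame, still latched (catch sprung out to within 3 mm, latched edge lifted less than 4.5 mm from the seat, shifted less than 6 mm) and at rest (value of joint frame above 3.06 rad and value of joint clamp above 1.15 rad and z of latch_edge in the frame of nest below 0.0065 m and x of carrier in the frame of nest between -0.006 and 0.006 m and x of catch in the frame of nest above -0.003 m and angle between carrier's own z axis and vertical above 3 rad and linear speed of carrier below 0.02 m/s and angular speed of carrier below 0.1 rad/s); the robot touches nothing.
It fails at once if the carrier came unlatched while the frame was turned (value of joint frame above 0.15 rad and (z of latch_edge in the frame of nest above 0.009 m or distance between carrier and nest above 0.015 m)).
It fails at once if the carrier was pulled right out of the frame (distance between carrier and nest above 0.06 m).
It fails at once if the frame was slammed over (faster than 4 rad/s) (velocity of joint frame above 4 rad/s).
It fails at once if a bystander (level, glue, hammer or tin) was moved more than 30 mm (distance of any of level, glue, hammer, tin from where it was at the start of the episode above 0.03 m).
It also fails if it takes over 67 s, if anything falls off the work surface, if the arm or the gripper's body presses on something with over 40 N, if the wrist force passes 120 N, or if a joint passes its speed limit or range.

## Robot

A 6-joint arm with a two-finger parallel gripper is mounted at the origin on the work surface. World frame = base frame: x ahead of the robot, y to its left, z up, the work surface at z = 0. Lengths are in m, angles in rad, forces in N, time in s.
With the tool pointing down it reaches from about 0.275 to 0.975 m from the base axis. Payload 8.4 kg.
Tool frame: the origin (TCP) lies on the centre line of the jaws, within the pads' length; the fingertips stand 17 mm ahead of it and the grasp point (between the pads) lies 2 mm behind it; z points along the fingers, y is the line along which they close (so a half turn about z gives the same grasp; the last joint's range is limited). The gripper opens to 92 mm and grips with 3 to 60 N. Pads are 20 mm wide; open, the fingers measure 128 mm over their backs; the gripper's body (75 mm by 189 mm) begins 69 mm behind the grasp point.
Start: joints at [-0.002, 0.353, 1.633, -0, 1.155, -0.002], TCP at [0.625, -0, 0.232] pointing down, gripper open.
Joint ranges: [-2.63, 2.63], [-0.92, 2.1], [0.06, 2.66], [-1.3, 4.44], [0, 2.69], [-3.02, 3.02]. Speed limits (rad/s): [2.22, 2.22, 2.79, 3.14, 3.14, 3.14].

## Interface

Orientations are given as a unit quaternion [x, y, z, w].
In Python, from bench import arm, viewer, ticket gives the robot as it stands. Calls block until the motion is done:
- arm.movep(position, orientation): joint-space move of the TCP to a pose.
- arm.move_straight(position, orientation=None, rate=0.15): straight line of the TCP; orientation=None keeps the orientation; rate is the mean speed in m/s.
- arm.move_joints(angles): joint-space move.
- arm.set_gripper(opening): finger opening in m; the grip force is fixed at half the most; returns when the fingers have stopped.
- arm.dwell(seconds).
- arm.ik(position, orientation): joint angles nearest the present ones, or None.
- arm.observe(): the state.
- viewer.camera(name): name is "scene" or "side" or "wrist"; returns (picture, depth): 400x640x3 uint8, blue, green, red; 400x640 float32, m along the optical axis (not along the pixel's ray), 0 where there is no reading.
- viewer.camera_info(name): a dict with "vertical_fov" (degrees; the focal length in pixels is half the picture's height over the tangent of half this angle, whatever the lens; pixels are square), "cx", "cy" (the principal point, pixels), "R" (3x3) and "t" (3): a world point X has camera coordinates R X + t; the wrist camera has in their place "tool_from_camera" (4x4, takes a point from camera to tool coordinates, whose origin is the TCP and whose axes are the flange's). Camera axes: x right, y down, z forward; pixel columns grow to the right and rows downward; lengths in m; the calibration is good to about 2 mm. A picture is of the moment at which its call begins: read the wrist's pose just before it. camera_info takes no time and is no camera call.
A pose or a line that the arm cannot do raises arm.Unreachable and nothing moves.
- ticket.sign_off(): hands the job in; it is judged then, once.
Trained networks look in the newest picture that a camera, given by its name, has taken for a name from the list of things; names that differ only in an ending like _2 or _b are one class to them, and where a whole thing is asked for, a point or a joint stands for the part that bears it (a point fixed in the world has none). Each returns a list of dicts, best first, with "confidence" (0 to 1); they miss things now and then, are a little off and sometimes report something else, mostly with a low value. They report only what shows in the picture. A call takes as long as a camera call.
- viewer.spot_in(camera, name): "pixel" ([column, row] in pixels, amid what is visible of it).
- viewer.pinpoint(camera, name): "pixel" ([column, row] in pixels: a listed point, or the origin of a listed thing).
The state is a dict: "t": time; "joint_pos": joint angles; "qd": joint speeds; "joint_efforts": joint torques, N m; "tcp_pos": TCP position; "ee_rot": TCP orientation; "ft_force": force on the tool from outside, world axes, zero at the start; "wrist_torque": the same for the moment, N m; "finger_gap": finger opening in m; "grip_force": force on a finger pad.
Only numpy, scipy, OpenCV 4.12 (cv2) and the standard library are available. Lean on these libraries where they do the work, as an engineer would, in place of code of your own. Each camera call takes 0.05 s, during which the arm holds its last target. There are 200 camera calls.

## Working session

There is one attempt and no reset: what is moved stays moved. The work goes in short steps, each a Python script; the robot and the scene stay as the last script left them, time stands still between calls to the robot, and variables do not carry over. Pictures are saved under pics/ and viewed, at most 10 in all, crops included, and the job is handed in when it is done.

```bash
mkdir -p pics; ls; cat > h.py <<'E'
import numpy as np, cv2
from scipy.spatial.transform import Rotation as Ro
from bench import arm, viewer, ticket
def ray(cam,px):
    i=viewer.camera_info(cam); f=200/np.tan(np.radians(i["vertical_fov"])/2)
    d=np.array([(px[0]-i["cx"])/f,(px[1]-i["cy"])/f,1.])
    if "R" in i:
        R=np.array(i["R"]);t=np.array(i["t"]); return -R.T@t, R.T@d
    s=arm.observe(); T=np.array(i["tool_from_camera"]); W=Ro.from_quat(s["ee_rot"]).as_matrix()
    return W@T[:3,3]+np.array(s["tcp_pos"]), W@T[:3,:3]@d
def tri(rays):
    A=np.zeros((3,3));b=np.zeros(3);P=[]
    for o,d in rays:
        d=d/np.linalg.norm(d);M=np.eye(3)-np.outer(d,d);A+=M;b+=M@o;P.append((o,M))
    x=np.linalg.solve(A,b); return x,[round(float(np.linalg.norm(M@(x-o))),4) for o,M in P]
E
python3 - <<'E'
from h import *
for c in ("scene","side"):
    p,d=viewer.camera(c); cv2.imwrite(f"pics/{c}0.png",p)
    print(c,viewer.camera_info(c).keys(), viewer.camera_info(c)["vertical_fov"])
    for n in "axle roll_grip nest pull_grip latch_edge clamp_pivot clamp_grip jig carrier level glue hammer tin".split():
        r=viewer.pinpoint(c,n)
        for q in r[:1]:
            u,v=np.round(q["pixel"]).astype(int); z=d[v,u] if 0<=u<640 and 0<=v<400 else 0
            o,dd=ray(c,q["pixel"]); print(n,np.round(q["pixel"],1),round(q["confidence"],2),"depthpt",np.round(o+dd*z,3))
print(arm.observe())
E
```

```text
bench.py
pics
scene dict_keys(['vertical_fov', 'cx', 'cy', 'R', 't']) 45.59231570722576
axle [311.5 212.5] 0.76 depthpt [ 0.629 -0.038  0.153]
roll_grip [330.8 188.1] 0.88 depthpt [ 0.467 -0.093  0.107]
pull_grip [312.6 189.4] 0.95 depthpt [0.707 0.029 0.312]
latch_edge [319.5 198.9] 0.61 depthpt [ 0.533 -0.085  0.113]
clamp_pivot [362.5 201.3] 0.77 depthpt [0.515 0.048 0.158]
clamp_grip [364.8 172.7] 0.69 depthpt [0.518 0.051 0.256]
jig [314.1 236.2] 0.64 depthpt [ 0.651 -0.014  0.097]
carrier [309.7 212.3] 0.92 depthpt [ 0.629 -0.044  0.151]
level [288.2 292.6] 0.75 depthpt [0.789 0.006 0.013]
hammer [214.5 226.8] 0.9 depthpt [ 0.734 -0.324  0.021]
side dict_keys(['vertical_fov', 'cx', 'cy', 'R', 't']) 50.87295597600573
roll_grip [384.1 185.9] 0.89 depthpt [ 0.438 -0.19   0.003]
nest [366.  218.7] 0.62 depthpt [0.506 0.046 0.152]
pull_grip [347.7 170.4] 0.97 depthpt [ 0.549 -0.097  0.16 ]
latch_edge [358.3 188.4] 0.8 depthpt [ 0.52  -0.086  0.106]
clamp_pivot [333.3 217.5] 0.68 depthpt [0.582 0.003 0.097]
clamp_grip [372.  189.8] 0.74 depthpt [0.501 0.052 0.259]
jig [335.8 217.4] 0
[... 307 characters left out ...]
1.4, 'joint_pos': array([-2.38724320e-03,  3.53004927e-01,  1.63340663e+00,  2.14339625e-05,
        1.15519145e+00, -2.39086585e-03]), 'qd': array([-0.00033844, -0.00117017, -0.00135232,  0.00010078, -0.00167531,
        0.00031786]), 'joint_efforts': array([-4.08504875e-04, -5.93761826e+01, -3.34566307e+01,  6.97153620e-02,
        1.59128284e-02, -2.60046653e-05]), 'tcp_pos': array([6.25000990e-01, 1.46862913e-05, 2.31577045e-01]), 'ee_rot': array([ 7.07108560e-01,  7.07105002e-01,  3.29677381e-06, -1.05865456e-05]), 'ft_force': array([0.33503899, 0.06842736, 0.10824096]), 'wrist_torque': array([ 0.00777879, -0.02664826,  0.03298282]), 'grip_force': 0.0, 'finger_gap': 0.09165436056516928}
```

View pics/scene0.png

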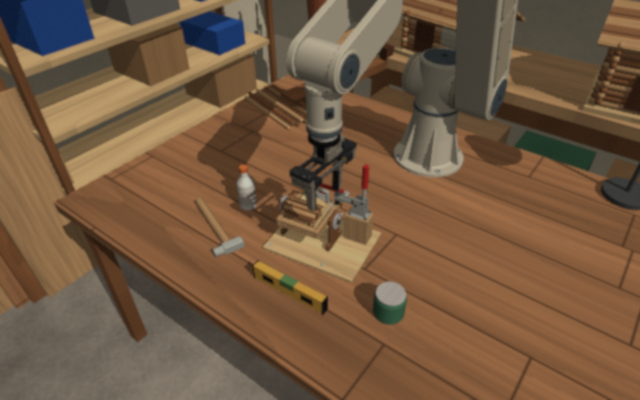

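View pics/side0.png

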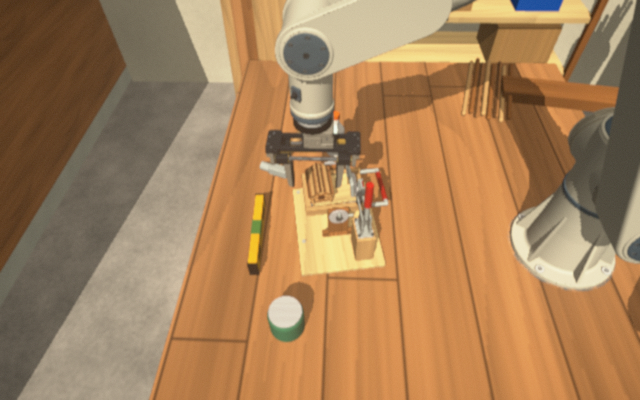

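```bash
python3 - <<'E'
from h import *
px={'roll':((330.8,188.1),(384.1,185.9)),'pull':((312.6,189.4),(347.7,170.4)),'latch':((319.5,198.9),(358.3,188.4)),'cgrip':((364.8,172.7),(372,189.8)),'carrier':((309.7,212.3),(334.3,192.8)),'jig':((314.1,236.2),(335.8,217.4))}
for n,(a,b) in px.items():
    x,r=tri([ray('scene',a),ray('side',b)]); print(n,np.round(x,4),r)
for c in("scene","side"): print(c,ray(c,(320,200)))
E
```

```text
roll [ 0.4522 -0.105   0.0941] [0.0021, 0.0021]
pull [ 0.5491 -0.0984  0.1548] [0.003, 0.003]
latch [ 0.5191 -0.095   0.0977] [0.001, 0.001]
cgrip [0.4997 0.0389 0.2418] [0.0013, 0.0013]
carrier [ 0.5809 -0.0822  0.0945] [0.0021, 0.0021]
jig [ 0.5757 -0.0724  0.0028] [0.0019, 0.0019]
scene (array([1.36760409, 0.55659674, 0.98027394]), array([-0.61138426, -0.46867231, -0.63776263]))
side (array([0.57120245, 0.63194354, 0.91537029]), array([ 0.04265717, -0.64065755, -0.76665909]))
```

```bash
cat >> h.py <<'E'
def quat(yaw):  # tool down, closing line (tool y) along world direction yaw
    c,s=np.cos(yaw),np.sin(yaw)
    y=np.array([c,s,0]);z=np.array([0,0,-1.]);x=np.cross(y,z)
    return Ro.from_matrix(np.c_[x,y,z]).as_quat()
E
python3 - <<'E'
from h import *
print(viewer.camera_info("wrist"))
q=quat(np.radians(15)); R={}
names="axle roll_grip nest pull_grip latch_edge clamp_pivot clamp_grip jig carrier".split()
for k,p in enumerate([(0.50,-0.02,0.50),(0.45,-0.14,0.46),(0.60,-0.12,0.50)]):
    arm.movep(p,q); arm.dwell(0.2)
    for c in ("wrist","scene","side") if k<2 else ("wrist",):
        im,d=viewer.camera(c); cv2.imwrite(f"pics/{c}{k+1}.png",im)
        for n in names:
            r=viewer.pinpoint(c,n)
            if r and r[0]["confidence"]>.5: R.setdefault(n,[]).append((c,k,ray(c,r[0]["pixel"]),np.round(r[0]["pixel"]),r[0]["confidence"]))
for n in names:
    L=R.get(n,[])
    if len(L)<2: print(n,len(L)); continue
    x,e=tri([l[2] for l in L]); print(n,np.round(x,4),[(l[0],l[1],tuple(l[3]),round(l[4],2),ee) for l,ee in zip(L,e)])
    W=[l[2] for l in L if l[0]=='wrist']
    if len(W)>1: print("   wrist only",np.round(tri(W)[0],4))
print(arm.observe()["t"],arm.observe()["joint_pos"])
cv2.imwrite("pics/m1.png",np.vstack([cv2.imread("pics/wrist1.png")[:, :],cv2.imread("pics/wrist2.png")])[:,:][::1].copy() if 0 else cv2.resize(np.hstack([cv2.imread("pics/wrist1.png"),cv2.imread("pics/wrist2.png")]),(800,250)))
E
```

```text
{'vertical_fov': 58.3069776520418, 'cx': 317.57232512859906, 'cy': 202.1820045695592, 'tool_from_camera': array([[-1.18438019e-03, -9.69242791e-01, -2.46103655e-01,
         6.81225048e-02],
       [ 9.99999208e-01, -1.25265100e-03,  1.20858433e-04,
         2.07260446e-04],
       [-4.25423156e-04, -2.46103317e-01,  9.69243507e-01,
        -1.52939372e-01],
       [ 0.00000000e+00,  0.00000000e+00,  0.00000000e+00,
         1.00000000e+00]])}
axle [ 0.6484 -0.0871  0.2456] [('wrist', 1, (np.float64(429.0), np.float64(295.0)), 0.64, 0.1499), ('scene', 1, (np.float64(311.0), np.float64(209.0)), 0.89, 0.0865), ('wrist', 2, (np.float64(435.0), np.float64(107.0)), 0.65, 0.0875)]
   wrist only [ 0.5247 -0.0726  0.5888]
roll_grip [ 0.4611 -0.0998  0.0973] [('wrist', 0, (np.float64(282.0), np.float64(197.0)), 0.6, 0.0032), ('scene', 0, (np.float64(330.0), np.float64(188.0)), 0.56, 0.0031), ('side', 0, (np.float64(380.0), np.float64(187.0)), 0.66, 0.0015), ('wrist', 1, (np.float64(330.0), np.float64(137.0)), 0.68, 0.0035), ('scene', 1, (np.float64(332.0), np.float64(191.0)), 0.58, 0.0091), (
[... 2350 characters left out ...]
t64(334.0), np.float64(214.0)), 0.72, 0.0048)]
carrier [ 0.5855 -0.0786  0.0966] [('wrist', 0, (np.float64(359.0), np.float64(205.0)), 0.94, 0.0014), ('scene', 0, (np.float64(312.0), np.float64(216.0)), 0.83, 0.009), ('side', 0, (np.float64(333.0), np.float64(192.0)), 0.73, 0.0008), ('wrist', 1, (np.float64(422.0), np.float64(142.0)), 0.96, 0.0028), ('scene', 1, (np.float64(309.0), np.float64(211.0)), 0.65, 0.0074), ('side', 1, (np.float64(333.0), np.float64(193.0)), 0.65, 0.0022), ('wrist', 2, (np.float64(317.0), np.float64(131.0)), 0.97, 0.0049)]
   wrist only [ 0.5875 -0.0798  0.0936]
7.9167 [-1.99849390e-01  2.02380085e-01  1.26695710e+00 -3.35464931e-05
  1.67227926e+00 -4.61653415e-01]
```

View pics/wrist1.png

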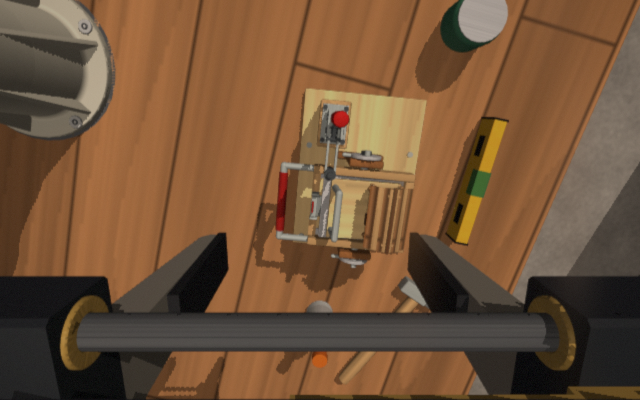

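View pics/wrist2.png

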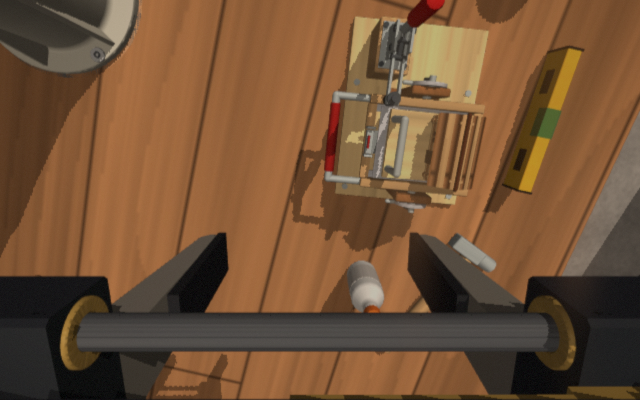

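```bash
cat > cloud.py <<'E'
from h import *
def cloud(cam="wrist"):
    o=arm.observe(); im,d=viewer.camera(cam)
    v,u=np.mgrid[:400,:640]; i=viewer.camera_info(cam); f=200/np.tan(np.radians(i["vertical_fov"])/2)
    D=np.stack([(u-i["cx"])/f,(v-i["cy"])/f,np.ones_like(u,float)],-1)*d[...,None]
    if "R" in i: P=(D-np.array(i["t"]))@np.array(i["R"])
    else:
        T=np.array(i["tool_from_camera"]); W=Ro.from_quat(o["ee_rot"]).as_matrix()
        P=(D@T[:3,:3].T+T[:3,3])@W.T+np.array(o["tcp_pos"])
    P[d==0]=np.nan
    return im,d,P
def red(im):
    h=cv2.cvtColor(im,cv2.COLOR_BGR2HSV); return ((h[...,0]<6)|(h[...,0]>174))&(h[...,1]>170)&(h[...,2]>60)
E
python3 - <<'E'
from cloud import *
for k,p in enumerate([(0.53,-0.13,0.40),(0.57,-0.10,0.43)]):
    arm.movep(p,quat(np.radians(11))); arm.dwell(0.2)
    im,d,P=cloud(); cv2.imwrite(f"pics/w{k}.png",im); np.savez(f"w{k}.npz",im=im,P=P)
    n,lab,st,ce=cv2.connectedComponentsWithStats(red(im).astype(np.uint8))
    for j in range(1,n):
        if st[j,4]<40: continue
        Q=P[lab==j]; Q=Q[np.isfinite(Q[:,0])]; m=np.median(Q,0)
        xy=Q[:,:2]-Q[:,:2].mean(0); w=np.linalg.svd(xy,full_matrices=False)[2][0]
        print(k,"red",st[j,4],np.round(ce[j]),np.round(m,4),"min",np.round(Q.min(0),3),"max",np.round(Q.max(0),3),"dir",round(np.degrees(np.arctan2(w[1],w[0])),1))
    # pull: high band
    z=P[...,2]; M=(abs(z-.162)<.012)&(abs(P[...,0]-.545)<.03)&(abs(P[...,1]+.088)<.06)
    Q=P[M]; xy=Q[:,:2]-Q[:,:2].mean(0); w=np.linalg.svd(xy,full_matrices=False)[2][0]
    print("pull",len(Q),Q.mean(0).round(4),Q.min(0).round(3),Q.max(0).round(3),round(np.degrees(np.arctan2(w[1],w[0])),1))
    for n in ("pull_grip","roll_grip","clamp_grip","carrier"):
        r=viewer.pinpoint("wrist",n)
        if r: 
            o,dd=ray("wrist",r[0]["pixel"]); u,v=np.round(r[0]["pixel"]).astype(int)
            print(n,np.round(r[0]["pixel"]),round(r[0]["confidence"],2),P[v,u].round(4))
    print(np.nanmedian(P[np.isfinite(z)&(abs(z)<.01)],0))
print(arm.observe()["t"])
E
```

```text
0 red 768 [266. 132.] [ 0.4622 -0.0992  0.1058] min [ 0.449 -0.149  0.1  ] max [ 0.475 -0.056  0.109] dir -80.5
pull 760 [ 0.5416 -0.0796  0.159 ] [ 0.515 -0.127  0.15 ] [ 0.556 -0.028  0.164] 107.4
pull_grip [339. 139.] 0.7 [ 0.5478 -0.0877  0.1602]
roll_grip [262. 132.] 0.81 [ 0.4571 -0.1008  0.1049]
carrier [368. 136.] 0.8 [ 0.5856 -0.0805  0.1104]
[ 4.42820577e-01 -1.66380436e-01  7.39196574e-05]
1 red 363 [278.  10.] [0.5086 0.0385 0.267 ] min [0.5   0.035 0.206] max [0.516 0.046 0.271] dir 30.7
1 red 660 [239. 149.] [ 0.4626 -0.1006  0.106 ] min [ 0.449 -0.148  0.1  ] max [ 0.475 -0.056  0.109] dir 99.6
pull 627 [ 0.5425 -0.0812  0.1592] [ 0.515 -0.126  0.15 ] [ 0.556 -0.028  0.163] 106.9
pull_grip [301. 154.] 0.96 [ 0.5462 -0.0848  0.1627]
roll_grip [238. 149.] 0.84 [ 0.4622 -0.1008  0.1075]
clamp_grip [280.  10.] 0.71 [0.5119 0.0375 0.2675]
carrier [332. 151.] 0.79 [ 0.5842 -0.0798  0.1091]
[ 4.67140013e-01 -1.35534203e-01  7.75087536e-05]
9.7167
```

```bash
python3 - <<'E'
from h import *
c,s=np.cos(np.radians(9.5)),np.sin(np.radians(9.5)); A=np.array([.5845,-.0815])
for k in(0,1):
    Z=np.load(f"w{k}.npz"); P=Z["P"]; im=Z["im"]; d=P[...,:2]-A
    jx=d[...,0]*c+d[...,1]*s; jy=-d[...,0]*s+d[...,1]*c; z=P[...,2]
    M=(abs(jy)<.042)&(jx>-.06)&(jx<-.02)&(z>.14)&(z<.18)
    for lo in np.arange(-.04,.04,.01):
        m=M&(jy>=lo)&(jy<lo+.01); m2=m&(z>.155)
        print(k,round(lo+.005,3),m2.sum(),np.round([np.median(jx[m2]),np.max(z[m2]),np.min(jx[m2]),np.max(jx[m2])] if m2.sum() else 0,4))
    mm=M&(z>.158); print("extent y",jy[mm].min(),jy[mm].max())
    # clamp arm profile & frame
    for y in (.03,.045,.06,.075,.09,.11,.13): 
        m=(abs(jy-y)<.006)&(abs(jx+.054)<.01); print("arm",y,np.round(np.nanmax(z[m]) if m.any() else 0,3),end=";")
    print()
cv2.imwrite("pics/crop.png",cv2.resize(np.load("w1.npz")["im"][0:260,200:460],(780,780))[:600])
E
```

```text
0 -0.035 63 [-0.0394  0.1625 -0.0446 -0.0345]
0 -0.025 80 [-0.0396  0.1628 -0.044  -0.0347]
0 -0.015 81 [-0.0399  0.163  -0.0443 -0.0353]
0 -0.005 90 [-0.0394  0.1624 -0.0444 -0.0346]
0 0.005 82 [-0.0396  0.164  -0.044  -0.035 ]
0 0.015 87 [-0.0401  0.1632 -0.0444 -0.0346]
0 0.025 90 [-0.0394  0.1629 -0.0445 -0.0346]
0 0.035 65 [-0.0397  0.1621 -0.0439 -0.0351]
extent y -0.03898773832827934 0.037624941499613436
arm 0.03 0.157;arm 0.045 0.152;arm 0.06 0.156;arm 0.075 0.147;arm 0.09 0.147;arm 0.11 0.16;arm 0.13 0.175;
1 -0.035 54 [-0.0391  0.1628 -0.0441 -0.0346]
1 -0.025 74 [-0.0392  0.1628 -0.0443 -0.0345]
1 -0.015 79 [-0.0393  0.163  -0.0444 -0.0346]
1 -0.005 73 [-0.0395  0.1634 -0.0445 -0.0348]
1 0.005 71 [-0.0395  0.1627 -0.0432 -0.0349]
1 0.015 65 [-0.0396  0.1624 -0.0434 -0.035 ]
1 0.025 71 [-0.0388  0.1628 -0.0435 -0.0352]
1 0.035 54 [-0.0394  0.1625 -0.0437 -0.0354]
extent y -0.03807582489068244 0.03714794803917902
arm 0.03 0.146;arm 0.045 0.152;arm 0.06 0.156;arm 0.075 0.147;arm 0.09 0.146;arm 0.11 0.159;arm 0.13 0.271;
```

View pics/crop.png

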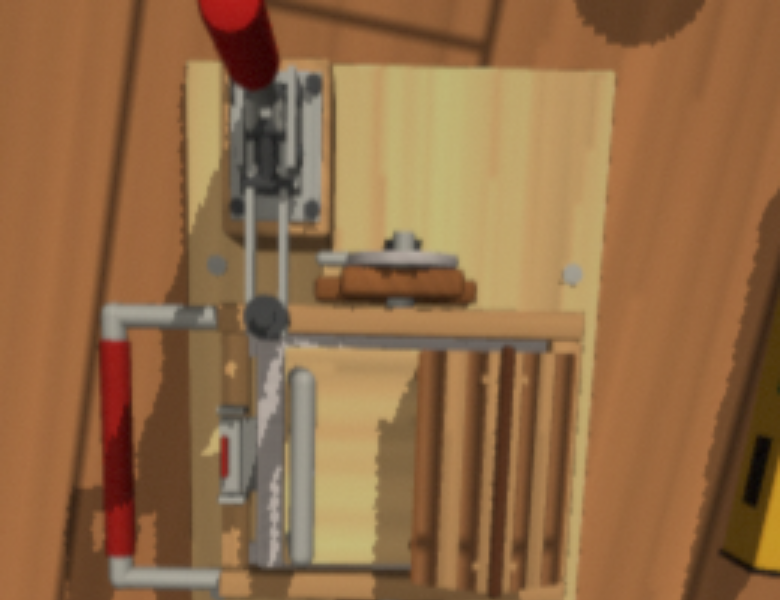

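```bash
cat >> h.py <<'E'
YAW=np.radians(9.5); AX=np.array([.5845,-.0815])
def J(x,y,z): c,s=np.cos(YAW),np.sin(YAW); return np.array([AX[0]+c*x-s*y,AX[1]+s*x+c*y,z])
def toJ(p): c,s=np.cos(YAW),np.sin(YAW); d=np.array(p)[:2]-AX; return np.array([c*d[0]+s*d[1],-s*d[0]+c*d[1],p[2]])
def Fj():
    o=arm.observe(); f=o["ft_force"]; c,s=np.cos(YAW),np.sin(YAW)
    return np.round([c*f[0]+s*f[1],-s*f[0]+c*f[1],f[2]],2), toJ(o["tcp_pos"]).round(4), o
Q=quat(YAW)
E
python3 - <<'E'
from h import *
arm.set_gripper(0.03)
arm.movep(J(-.0394,0,.24),Q); print(Fj()[:2])
arm.move_straight(J(-.0394,0,.161),rate=.1); print(Fj()[:2])
arm.set_gripper(0.0); f,p,o=Fj(); print(f,p,o["finger_gap"],o["grip_force"],o["t"])
E
```

```text
(array([0.53, 0.04, 0.67]), array([-0.0382, -0.0004,  0.2414]))
(array([-0.39, -0.27,  0.02]), array([-0.0389, -0.0002,  0.1616]))
[-2.87 -0.37  4.46] [-3.960e-02 -1.000e-04  1.613e-01] 0.009093398150564811 30.001279413700104 12.9083
```

```bash
python3 - <<'E'
from h import *
z0=.161; x0=-.0394
for k in range(1,19):
    dz=.001*k; arm.move_straight(J(x0-.46*min(dz,.0104),0,z0-dz),rate=.02); arm.dwell(.05)
    f,p,o=Fj(); print(k,f,p,round(o["finger_gap"],4))
    if k>7 and f[2]>20 or f[2]>28: break
print(o["t"])
E
```

```text
1 [-2.94 -0.77  6.71] [-4.000e-02 -1.000e-04  1.604e-01] 0.0094
2 [-3.62 -0.22  8.  ] [-4.050e-02 -1.000e-04  1.595e-01] 0.0088
3 [-4.5  -0.54  8.7 ] [-4.090e-02 -1.000e-04  1.586e-01] 0.0089
4 [-4.3  -0.14  9.8 ] [-4.140e-02 -1.000e-04  1.578e-01] 0.0088
5 [-4.51  0.34  9.27] [-4.190e-02 -1.000e-04  1.567e-01] 0.0089
6 [-2.75 -1.67 -3.96] [-0.0428  0.      0.1544] 0.0087
7 [-3.02 -1.77 -1.03] [-4.290e-02  1.000e-04  1.539e-01] 0.0089
8 [-6.31 -1.13  0.85] [-4.33e-02  1.00e-04  1.53e-01] 0.009
9 [-5.19 -0.48  1.84] [-0.0437  0.      0.1521] 0.0086
10 [-5.29  0.49  4.52] [-0.044   0.      0.1514] 0.0091
11 [-8.35 -0.29 10.13] [-0.0445  0.      0.1508] 0.009
12 [-11.75   0.75  18.21] [-0.0445  0.      0.1506] 0.0092
13 [-14.27   1.62  26.53] [-0.0445 -0.      0.1504] 0.0089
16.8083
```

```bash
python3 - <<'E'
from h import *
z=.1500; x0=-.0443
for k in range(16):
    z+=.0007; arm.move_straight(J(x0,0,z),rate=.02); arm.dwell(.05)
    f,p,o=Fj(); print(k,round(z,4),f,p,round(o["finger_gap"],4))
    if f[2]<-12: break
for i in range(4): arm.dwell(.2); print(*Fj()[:2])
print(o["t"])
E
```

```text
0 0.1507 [-5.82 -1.25  4.06] [-0.0446  0.      0.1506] 0.0088
1 0.1514 [-3.84 -0.3  -1.85] [-0.0444  0.      0.1511] 0.0087
2 0.1521 [-1.5  -0.46 -2.65] [-0.044   0.      0.1521] 0.0088
3 0.1528 [ 0.15  0.51 -4.51] [-4.390e-02  1.000e-04  1.529e-01] 0.0088
4 0.1535 [  1.52  -0.51 -10.75] [-4.450e-02  1.000e-04  1.532e-01] 0.0088
5 0.1542 [  1.42  -0.14 -12.2 ] [-4.470e-02  1.000e-04  1.538e-01] 0.009
[  0.23  -0.3  -13.74] [-4.46e-02  1.00e-04  1.54e-01]
[  0.42   1.01 -13.05] [-4.450e-02  1.000e-04  1.541e-01]
[ -0.44  -0.03 -12.6 ] [-4.440e-02  1.000e-04  1.541e-01]
[ -0.17   1.22 -12.69] [-0.0444  0.      0.1542]
18.6417
```

```bash
python3 - <<'E'
from h import *
arm.move_straight(J(-.0443,0,.1536),rate=.02); arm.dwell(.5); print(*Fj()[:2])
arm.move_straight(J(-.0443,0,.1515),rate=.02); print(*Fj()[:2])
arm.set_gripper(.03); print(*Fj()[:2])
arm.move_straight(J(-.0443,0,.30),rate=.2)
# next: clamp grasp approach
arm.set_gripper(.05)
arm.movep(J(-.054,.132,.34),Q); print(Fj()[1]); print(arm.observe()["t"])
arm.movep(J(-.054,.00,.42),Q); arm.dwell(.2)
from cloud import *
im,d,P=cloud(); cv2.imwrite("pics/w2.png",im)
D=P-np.r_[AX,0]; c,s=np.cos(YAW),np.sin(YAW); jx=D[...,0]*c+D[...,1]*s; jy=-D[...,0]*s+D[...,1]*c
m=red(im)&(P[...,2]>.17)
print("handle",m.sum(),np.median(jx[m]),jy[m].min(),np.median(jy[m]),jy[m].max(),P[...,2][m].max(), "top",np.median(jx[m&(P[...,2]>.262)]),np.median(jy[m&(P[...,2]>.262)]))
m=(abs(jy)<.03)&(jx>-.06)&(jx<-.03)&(P[...,2]>.14)
print("pull",m.sum(),np.median(jx[m]),np.percentile(P[...,2][m],98),arm.observe()["t"])
E
```

```text
[ 1.35  0.65 -8.62] [-4.410e-02 -1.000e-04  1.538e-01]
[-0.4   0.71 -4.23] [-0.0441 -0.0002  0.1518]
[-0.41 -0.36 -0.4 ] [-0.0442 -0.      0.1517]
[-0.0539  0.1322  0.3401]
22.925
handle 575 -0.055562716593077044 0.1276849787541146 0.13341097202107075 0.14556824607392116 0.27111302191363806 top -0.054798574248221946 0.13587625334344183
pull 6900 -0.044876553556195624 0.5225773127071042 23.8417
```

```bash
python3 - <<'E'
from h import *
X,Y,Z=-.0552,.1366,.152
g=lambda a:J(X,Y+.095*np.sin(a),Z+.095*np.cos(a)-.002)
arm.movep(J(X,Y,.32),Q); arm.move_straight(g(0),rate=.12); print(*Fj()[:2])
arm.set_gripper(0); f,p,o=Fj(); print(f,p,o["finger_gap"])
for a in np.linspace(0,1.53,14)[1:]:
    arm.move_straight(g(a),rate=.1); f,p,o=Fj(); print(round(a,2),f,p)
    if np.abs(f).max()>30: print("STOP");break
print(o["t"])
E
```

```text
[0.31 0.16 0.88] [-0.0546  0.1362  0.2457]
[-1.87  0.77  4.75] [-0.0553  0.1366  0.2452] 0.017281595814981576
0.12 [-2.65 -2.64  4.79] [-0.0553  0.1475  0.2446]
0.24 [-3.53 -0.4   5.68] [-0.0553  0.1587  0.2426]
0.35 [-3.63 -0.49  7.1 ] [-0.0553  0.1696  0.2395]
0.47 [-4.89  0.43  8.72] [-0.0553  0.1802  0.2351]
0.59 [-5.35  3.77  9.47] [-0.0554  0.1903  0.2294]
0.71 [-4.91  5.8   8.84] [-0.0553  0.1996  0.2227]
0.82 [-4.66  7.53  9.2 ] [-0.0554  0.208   0.215 ]
0.94 [-4.52  8.91  9.46] [-0.0554  0.2154  0.2063]
1.06 [-4.35 11.59  8.26] [-0.0554  0.2217  0.1968]
1.18 [-4.64 12.15  7.07] [-0.0554  0.2268  0.1866]
1.29 [-3.85 13.71  6.21] [-0.0554  0.2306  0.1759]
1.41 [-3.56 14.32  3.66] [-0.0554  0.2331  0.1648]
1.53 [-2.41 15.28  3.22] [-0.0555  0.2343  0.1536]
29.2833
```

```bash
python3 - <<'E'
from h import *
arm.set_gripper(.05); print(*Fj()[:2])
arm.move_straight(J(-.0552,.2316,.30),rate=.25)
g=lambda a:J(-.124*np.cos(a),0,.0995+.124*np.sin(a)-.002+.002)
arm.set_gripper(.04)
arm.movep(J(-.124,0,.25),Q); arm.move_straight(g(0),rate=.15); print(*Fj()[:2])
arm.set_gripper(0); f,p,o=Fj(); print(f,p,o["finger_gap"],o["t"])
for a in (.1,.2,.3):
    arm.move_straight(g(a),rate=.08); f,p,o=Fj(); print(round(a,2),f,p,g(a)[2])
    if np.abs(f).max()>30: print("STOP");break
im,d=viewer.camera("side"); cv2.imwrite("pics/s3.png",cv2.resize(im[100:300,200:480],(780,557)))
im,d=viewer.camera("scene"); cv2.imwrite("pics/c3.png",cv2.resize(im[120:300,220:440],(733,600)))
print(arm.observe()["t"])
E
```

```text
[-0.46  0.53 -0.13] [-0.0552  0.2314  0.1539]
[ 0.1  -0.07 -0.18] [-1.234e-01 -1.000e-04  1.002e-01]
[-4.22 -1.78  2.31] [-1.246e-01 -1.000e-04  9.950e-02] 0.013166795395396674 33.6667
0.1 [-4.22 -3.46 -0.21] [-0.1239 -0.      0.112 ] 0.1118793436642067
0.2 [-4.79 -2.41 -0.35] [-0.122  -0.      0.1244] 0.1241349970185876
0.3 [-5.08 -2.81  2.13] [-0.1191 -0.      0.1365] 0.1361445056260061
34.6917
```

View pics/s3.png

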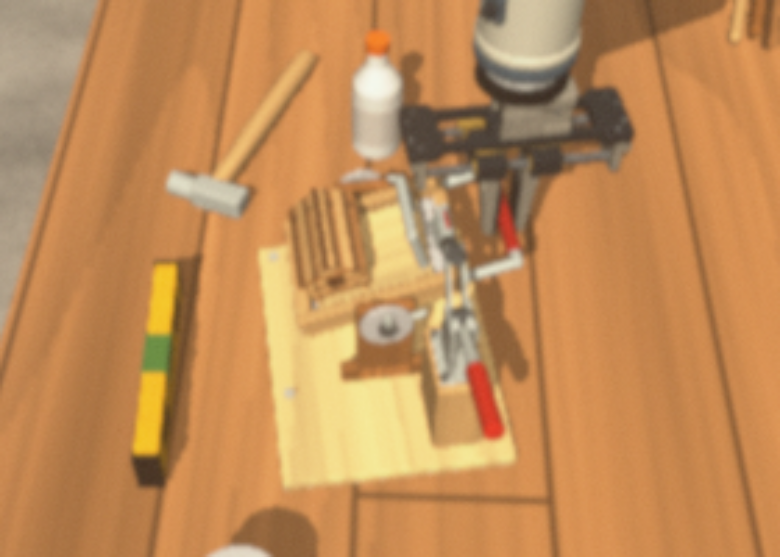

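```bash
python3 - <<'E'
from h import *
g=lambda a:J(-.124*np.cos(a),0,.0995+.124*np.sin(a))
for a in np.r_[np.arange(.45,3.0,.15),3.05,3.12,3.16]:
    arm.move_straight(g(a),rate=.09); f,p,o=Fj(); print(round(a,2),f,p,round(o["finger_gap"],4))
    if np.abs(f).max()>30: print("STOP");break
arm.dwell(.3); print(*Fj()[:2],o["t"])
im,d=viewer.camera("side"); cv2.imwrite("pics/s4.png",cv2.resize(im[100:300,200:480],(780,557)))
E
```

```text
0.45 [-7.89 -2.92  4.32] [-0.1128  0.      0.1538] 0.0134
0.6 [-11.83  -2.79   6.74] [-0.1042  0.      0.1698] 0.0126
0.75 [-16.69  -2.79  14.06] [-0.0937  0.      0.1845] 0.013
0.9 [-22.7   -2.35  26.71] [-0.0805  0.      0.198 ] 0.0127
1.05 [-17.91  -0.    27.48] [-0.0631  0.      0.2095] 0.0127
1.2 [-7.18  1.03 18.17] [-0.0441  0.      0.2176] 0.0133
1.35 [-2.06  0.5   9.96] [-0.0256  0.      0.2224] 0.0131
1.5 [-0.48 -0.66  6.39] [-0.0071  0.      0.2246] 0.0127
1.65 [ 0.25 -1.57  4.49] [0.0113 0.     0.2241] 0.013
1.8 [ 0.63 -0.7   5.15] [ 0.0291 -0.      0.2207] 0.0131
1.95 [ 1.13 -2.76  0.69] [ 0.0461 -0.      0.2146] 0.0132
2.1 [ 0.11 -2.2  -0.11] [ 6.24e-02 -1.00e-04  2.06e-01] 0.0126
2.25 [-0.08 -3.11 -1.06] [ 0.0779 -0.      0.1957] 0.013
2.4 [-0.33 -2.27 -0.58] [ 0.0917 -0.      0.183 ] 0.0129
2.55 [ 1.14 -2.09 -0.55] [ 0.1032 -0.      0.1683] 0.0127
2.7 [ 0.76 -2.42 -0.09] [ 0.1122 -0.      0.1521] 0.013
2.85 [ 0.38 -2.59 -0.81] [0.1186 0.     0.1348] 0.0132
3.05 [-1.9  -3.14 -0.86] [0.123  0.     0.1105] 0.013
3.12 [-3.06 -2.81 -0.4 ] [0.1234 0.     0.1021] 0.0127
3.16 [-11.27  -1.45  13.97] [ 1.235e-01 -1.000e-04  9.950e-02] 0.013
[-9.79 -0.82 14.72] [ 1.235e-01 -1.000e-04  9.950e-02] 41.7083
```

View pics/s4.png

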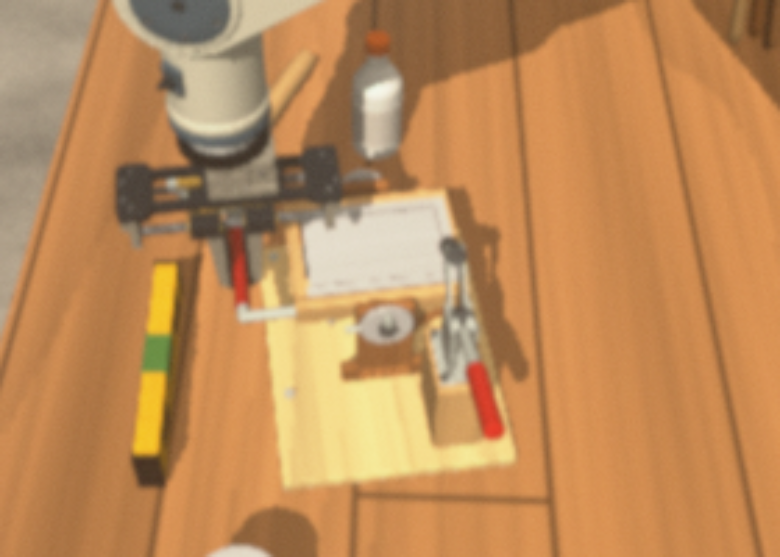

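```bash
python3 - <<'E'
from cloud import *
arm.set_gripper(.035); print(*Fj()[:2])
arm.move_straight(J(.1235,0,.25),rate=.15)
arm.movep(J(.03,-.06,.42),Q); arm.dwell(.3)
im,d,P=cloud(); cv2.imwrite("pics/w5.png",im)
D=P-np.r_[AX,0]; c,s=np.cos(YAW),np.sin(YAW); jx=D[...,0]*c+D[...,1]*s; jy=-D[...,0]*s+D[...,1]*c; z=P[...,2]
m=red(im)&(jx>.08); print("bar",m.sum(),np.median(jx[m]),z[m].max())
m=red(im)&(jy>.13); print("handle",m.sum(),(jy[m].max(),z[m].max(),z[m].min()) if m.any() else 0)
for x in(-.06,-.03,0,.03,.055): 
    m=(abs(jx-x)<.005)&(abs(jy)<.03); print("sole",x,np.median(z[m]).round(4))
print(Fj()[0],arm.observe()["t"])
E
```

```text
[-0.96 -0.01 -0.09] [0.1241 0.0002 0.0971]
bar 720 0.12249945153614347 0.10889765061530787
handle 0 0
sole -0.06 0.1056
sole -0.03 0.1054
sole 0 0.5058
sole 0.03 0.1054
sole 0.055 0.5053
[-0.17 -0.37 -0.26] 44.9083
```

View pics/w5.png

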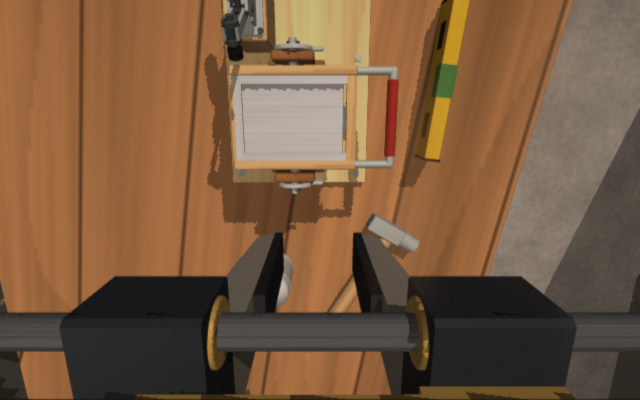

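```bash
python3 -c "
from bench import ticket
print(ticket.sign_off())"
```

```text
the job is handed in; nothing more can be done
None
```

I handed the job in at about 45 s: the carrier snapped in and held a roughly 13 N tug, the clamp is thrown right back, and the frame lies upside down at its stop with the carrier's sole level. The frame met some extra resistance, up to about 27 N, partway through the turn. I didn't check the catch itself after the turn, and no verdict came back.

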